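# Square the whetstone into the bench stop

## Robot

A 6-joint arm with a two-finger parallel gripper is mounted at the origin on the work surface. World frame = base frame: x ahead of the robot, y to its left, z up, the work surface at z = 0. Lengths are in m, angles in degrees, forces in N, time in s.
With the tool pointing down it reaches from about 0.3 to 0.775 m from the base axis. Payload 14.6 kg.
Tool frame: the origin (TCP) lies at the very end of the fingers, on their centre line; the grasp point (between the pads) lies 19 mm behind it; z points along the fingers, y is the line along which they close (so a half turn about z gives the same grasp; the last joint's range is limited). The gripper opens to 85 mm and grips with 20 to 120 N. Pads are 22 mm wide; open, the fingers measure 114 mm over their backs; the gripper's body (76 mm by 85 mm) begins 54 mm behind the grasp point. The pads swing forward as they close: fully open they stand 13 mm farther back than shut.
Start: joints at [63.163, 17.183, 87.147, -0, 75.671, -3.816], TCP at [0.215, 0.506, 0.231] pointing down, gripper open.
Joint ranges: [-173.82, 173.82], [-45.26, 126.66], [13.44, 144.39], [-59.66, 239.66], [0, 175.72], [-146.38, 146.38]. Speed limits (degrees/s): [127.2, 127.2, 147.25, 180, 180, 180].

## Interface

Orientations are given as a 3x3 rotation matrix whose columns are the frame's x, y, z axes.
In Python, from plant import arm, optics gives the robot as it stands. The module is installed in compiled form; this text tells all that it offers.
- The arm moves only by the tool play_rows, never from a script. Its argument "steps" is a list of rows, each an object with "dp": the shift along the tool's x, y, z in mm, a list of three; "turn": the turn, a rotation vector about the tool's x, y, z in degrees, a list of three; "gripper": the closure, from 0 (fully open) to 1 (shut). A call has 1 to 8 rows; each row is the pose to reach, as a shift and turn from the pose commanded when the call began, along the tool's axes at that moment; what a row does not reach only later rows make up. A row lasts 1/8 s, in which the tool goes at most 62.5 mm and 10.7 degrees, less where a joint would pass 70% of its speed; a pose out of reach is approached as far as the arm can. A call with a gripper value outside its range is refused whole. The fingers move at their own pace and stop on an object; "grip_force" is the grip in N (left out, the last holds). Time passes only in rows, so rows that repeat a pose let the fingers close. It gives the time, the measured TCP pose, the force, the opening and the grip force at its end, in the units of the state.
- arm.sense(): the state, without advancing time (a new reading comes with each control period).
- optics.camera(name): name is "scene" or "top" or "wrist"; returns a dict with "image" (420x560x3 uint8, blue, green, red), "range_z" (420x560 float32, m along the optical axis (not along the pixel's ray), 0 where there is no reading), "fx", "fy", "cx", "cy" (pixels), "k1" (the pictures are not rectified: a ray, as slopes to the right and down, at radius r is drawn at 1 + k1 r^2 times it, then the intrinsics apply), "extrinsics" (4x4, takes a point from world to camera coordinates). Camera axes: x right, y down, z forward; pixel columns grow to the right and rows downward; lengths in m; the calibration is good to about 2 mm. A picture is of the moment at which its call begins.
- arm.close_job(): hands the job in; it is judged then, once.
The state is a dict: "t": time; "joints": joint angles; "joint_vel": joint speeds; "tau": joint torques, N m; "tool_pos": TCP position; "tcp_rot": TCP orientation; "force": force on the tool from outside, world axes, zero at the start; "ft_torque": the same for the moment, N m; "grip_width": finger opening in m; "gripper_force": force on a finger pad.
Only numpy, scipy, OpenCV 4.12 (cv2) and the standard library are available. Lean on these libraries where they do the work, as an engineer would, in place of code of your own. Each camera call takes 0.05 s, during which the arm holds its last target. There are 200 camera calls.

## Task

Push the whetstone in its wooden holder along the bench into the steel corner stop, so that its long side lies flush against the long fence and its end sits against the short end stop. Only push it with the fingers: do not lift or tip it, and leave the knife, the small pocket stone and the tin where they are.

Things in the scene. Friction and masses are not known exactly. Their poses are not given: they have to be found in the camera images.
- whetstone: Grey whetstone fixed in a pale wooden holder, one loose piece of 0.5 to 0.9 kg on the bench, too wide to grip. Holder 98 mm along its x, 200 mm along its y, 20 mm high; the stone, 70 x 180 mm, centred on it, rises to 34 mm above the bench. Origin: centre of the underside. Slides with dry friction (below 12 N). It starts inside the L, clear of both faces and a little askew.
- corner_stop: Fixed L-shaped bare steel stop, 18 mm high, bars 24 mm thick. Origin: inner corner of the L, at bench level. Long fence: its inner face is the plane x = 0, running 280 mm from the corner along -y, the bar on the +x side. Short end stop: its inner face is y = 0, running 80 mm along -x, the bar on the +y side. Home, the whetstone's origin is at x -49, y -100 mm here, its y along the fence.
- knife: Kitchen knife lying flat on the bench at the robot's left, 293 mm long and at most 32 mm wide, 20 mm high; dark wooden handle towards its -y, blade towards +y. Origin: bench level, at the bolster between handle and blade. Leave alone.
- pocket_stone: Small bare grey stone, 35 mm (x) by 100 mm (y) by 18 mm high, loose on the bench at the robot's right. Origin: centre of the underside. Leave alone.
- compound_tin: Round aluminium tin, 60 mm across and 50 mm high, standing loose on the bench at the robot's left, beyond the short end stop. Origin: centre of the underside. Leave alone.
Not all that is in view belongs to the job. Of the things that look like the whetstone, the middle-sized one is meant.

How it is judged (in metres and radians):
At the end, for the whole second after the job is handed in: The whetstone holder rests flat on the bench, its long side within 4 mm of the long fence and parallel to it within 0.03 rad, its end within 4 mm of the short end stop; the knife, pocket stone and tin are within 20 mm of where they started (x of whetstone in the frame of corner_stop between -0.053 and -0.045 m and y of whetstone in the frame of corner_stop between -0.104 and -0.096 m and angle between the y axis of whetstone and the y axis of corner_stop, either way round below 0.03 rad and height (world z) of whetstone below 0.004 m and linear speed of whetstone below 0.01 m/s and distance of each of knife, pocket_stone, compound_tin from where it was at the start of the episode below 0.02 m); the robot touches nothing.
It fails at once if the whetstone is lifted off the bench (more than 10 mm) (height (world z) of whetstone above 0.01 m).
It fails at once if the whetstone is tipped (more than 0.12 rad) (angle between whetstone's own z axis and vertical above 0.12 rad).
It fails at once if the knife, pocket stone or tin is pushed away (more than 20 mm), lifted or overturned (distance of any of knife, pocket_stone, compound_tin from where it was at the start of the episode above 0.02 m or angle between compound_tin's own z axis and vertical above 0.5 rad).
It also fails if it takes over 45 s, if anything falls off the work surface, if the arm or the gripper's body presses on something with over 40 N, if the wrist force passes 120 N, or if a joint passes its speed limit or range.

## Working session

There is one attempt and no reset: what is moved stays moved. The work goes in short steps, Python scripts to look and compute and a tool call to move; the robot and the scene stay as the last step left them, time stands still between calls to the robot, and variables do not carry over. Pictures are saved under pics/ and viewed, at most 10 in all, crops included, and the job is handed in when it is done.

Besides the shell and the picture viewer there is one more tool, called after "Request:" as name(argument=value, ...) on one line, values as JSON. play_rows: Moves the arm, as the interface text tells. Its arguments: {"type":"object","properties":{"steps":{"type":"array","items":{"type":"object","properties":{"dp":{"type":"array","items":{"type":"number"}},"turn":{"type":"array","items":{"type":"number"}},"gripper":{"type":"number"}}}},"grip_force":{"type":"number"}},"required":["steps"]}

```bash
mkdir -p pics
cat > h.py <<'E'
import numpy as np, cv2
from plant import arm, optics
def cam(n):
    c=optics.camera(n); c['K']=np.array([[c['fx'],0,c['cx']],[0,c['fy'],c['cy']],[0,0,1.]]); c['E']=np.array(c['extrinsics']); return c
def rays(c,uv):
    uv=np.asarray(uv,float).reshape(-1,1,2)
    # radial k1 model identical to OpenCV's
    n=cv2.undistortPoints(uv,c['K'],np.array([c['k1'],0,0,0,0.])).reshape(-1,2)
    d=np.c_[n,np.ones(len(n))]@c['E'][:3,:3]
    o=-c['E'][:3,:3].T@c['E'][:3,3]
    return o,d
def toplane(c,uv,z):
    o,d=rays(c,uv); return o+d*((z-o[2])/d[:,2:3])
def bydepth(c,uv):
    o,d=rays(c,uv); uv=np.asarray(uv,int).reshape(-1,2)
    return o+d*c['range_z'][uv[:,1],uv[:,0]][:,None]
E
python3 - <<'E'
from h import *
s=arm.sense(); print(s['t'],s['tool_pos'],s['tcp_rot'])
for n in ('top','scene'):
    c=cam(n); cv2.imwrite(f'pics/{n}0.png',c['image']); print(n,c['fx'],c['k1'],c['E'].round(3).tolist())
E
```

```text
0.0 [0.21497763 0.50597968 0.23071748] [[-9.20364657e-01  3.91060859e-01 -5.50595090e-04]
 [ 3.91061237e-01  9.20364027e-01 -1.07978934e-03]
 [ 8.44845686e-05 -1.20911634e-03 -9.99999265e-01]]
top 423.9944410489798 -0.053973532875244215 [[-0.022, -1.0, -0.008, -0.021], [-0.989, 0.023, -0.144, 0.538], [0.145, 0.005, -0.989, 1.088], [0.0, 0.0, 0.0, 1.0]]
scene 543.3586738413057 -0.1418596518705967 [[-0.627, 0.779, -0.018, 0.379], [0.57, 0.442, -0.693, -0.272], [-0.532, -0.445, -0.721, 1.715], [0.0, 0.0, 0.0, 1.0]]
```

View pics/top0.png

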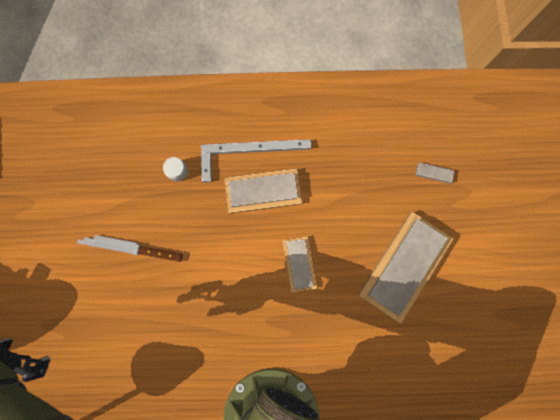

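View pics/scene0.png

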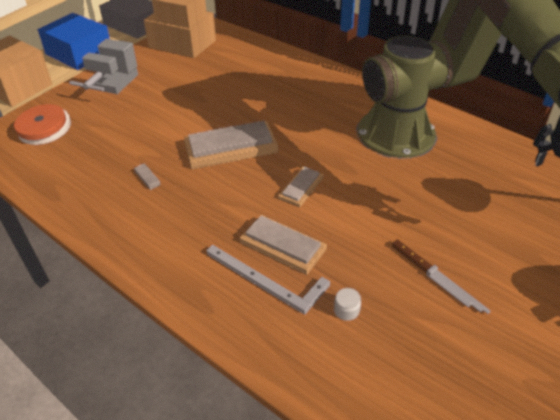

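The top view shows the whetstone at about (264,190). The L's inner corner is near (211,153), its fence runs right to (312,144), and the end stop runs down to (207,181). The tin is at (174,168), the knife from (80,240) to (182,257) and the pocket stone at (435,173). The small and large decoys are at (300,265) and (408,268).

Run:
```python
from h import *
c=cam('top'); im=c['image']; hsv=cv2.cvtColor(im,cv2.COLOR_BGR2HSV)
for p in [(264,190),(250,147),(207,170),(229,200),(260,210),(264,180),(304,185),(330,190),(250,160),(215,190)]: print(p,hsv[p[1],p[0]],bydepth(c,[p]).round(4))
x0,y0,x1,y1=150,130,330,225
g=cv2.resize(im[y0:y1,x0:x1],None,fx=4.4,fy=4.4,interpolation=cv2.INTER_CUBIC); cv2.imwrite('pics/crop1.png',g)
```

```text
(264, 190) [ 15  39 183] [[0.5924 0.0062 0.0305]]
(250, 147) [ 20  13 181] [[0.7172 0.0436 0.018 ]]
(207, 170) [171  14 131] [[0.6545 0.1627 0.0189]]
(229, 200) [ 17 125 221] [[0.5691 0.1022 0.0203]]
(260, 210) [ 14 183 191] [[5.426e-01 1.940e-02 3.000e-04]]
(264, 180) [ 17  42 181] [[0.6193 0.0056 0.0335]]
(304, 185) [ 13 173 115] [[ 0.6105 -0.1039 -0.0028]]
(330, 190) [ 15 191 191] [[ 0.5948 -0.1757 -0.0035]]
(250, 160) [ 15 187 187] [[ 0.686   0.0456 -0.0041]]
(215, 190) [ 14 181 165] [[0.6013 0.1433 0.0019]]
```

View pics/crop1.png

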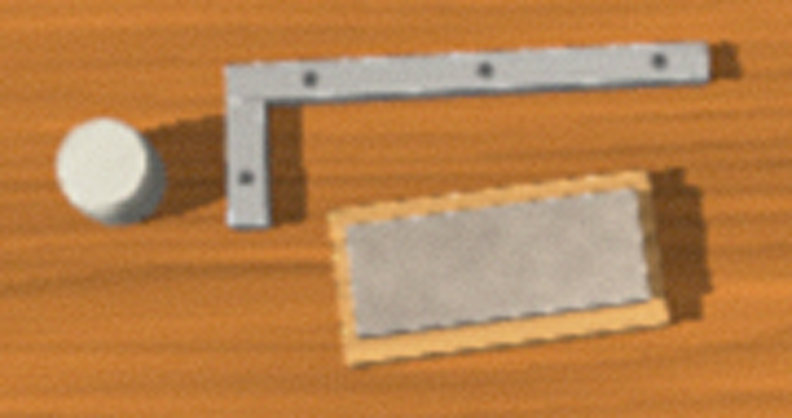

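The enlarged crop shows the L's inner corner at about crop (265,101) and the holder's corners near (330,212), (648,172), (668,322) and (346,366). The stone and steel are low in saturation, so I can mask them.

```bash
cat > m.py <<'E'
from h import *
def measure(c):
    hsv=cv2.cvtColor(c['image'],cv2.COLOR_BGR2HSV)
    m=((hsv[...,1]<90)&(hsv[...,2]>90)).astype(np.uint8)
    m[:125]=0
    n,lab,st,ce=cv2.connectedComponentsWithStats(m)
    out={}
    for i in range(1,n):
        x,y,w,h,a=st[i]
        if a<250: continue
        q=(lab==i).astype(np.uint8)
        k,_=cv2.findContours(q,cv2.RETR_EXTERNAL,cv2.CHAIN_APPROX_NONE); k=max(k,key=len).reshape(-1,2)
        cx,cy=ce[i]
        if 140<k[:,0].min() and cx<340 and cy<230: out[tuple(ce[i].round(0))]=(a,k)
    return out
def rect(P):
    r=cv2.minAreaRect((P[:,:2]*1000).astype(np.float32)); return r
def line(P):
    vx,vy,x,y=cv2.fitLine(P.astype(np.float32),cv2.DIST_HUBER,0,.001,.001).ravel(); return (vx,vy),(x,y)
E
python3 - <<'E'
from m import *
c=cam('top')
for k,(a,q) in measure(c).items():
    for z in (.018,.034): print(k,a,z,rect(toplane(c,q,z)))
    if a>1000 and k[1]<165:
        P=toplane(c,q,.018)[:,:2]; print(P.min(0),P.max(0))
        # inner fence pixels: lower edge of the bar, columns 220..305
        f=np.array([[x,q[q[:,0]==x,1].max()+.5] for x in range(220,306)]); F=toplane(c,f,.018)[:,:2]
        d,p=line(F); print('fence face',d,p, np.degrees(np.arctan2(d[0],d[1])))
        e=np.array([[q[q[:,1]==y,0].max()+.5,y] for y in range(157,179)]); Ee=toplane(c,e,.018)[:,:2]
        d,p=line(Ee); print('stop face',d,p)
E
```

```text
(np.float64(245.0), np.float64(151.0)) 1345 0.018 ((679.62890625, 27.087135314941406), (105.61109924316406, 307.0736999511719), 1.4473639726638794)
(np.float64(245.0), np.float64(151.0)) 1345 0.034 ((675.3267822265625, 26.15966796875), (104.12390899658203, 302.7496337890625), 1.447377324104309)
[ 0.62358673 -0.12558131] [0.73470974 0.18002087]
fence face (np.float32(0.027085524), np.float32(-0.99963313)) (np.float32(0.7051207), np.float32(0.009082635)) 178.44792
stop face (np.float32(0.99817216), np.float32(0.060434557)) (np.float32(0.6647196), np.float32(0.15243204))
(np.float64(175.0), np.float64(169.0)) 455 0.018 ((659.4283447265625, 252.5801239013672), (73.19197082519531, 60.31655502319336), 44.022789001464844)
(np.float64(175.0), np.float64(169.0)) 455 0.034 ((655.4105834960938, 248.47738647460938), (72.16141510009766, 59.46717071533203), 44.0222282409668)
(np.float64(263.0), np.float64(189.0)) 1748 0.018 ((596.6826171875, 10.532608032226562), (72.46143341064453, 183.2295684814453), 6.056695938110352)
(np.float64(263.0), np.float64(189.0)) 1748 0.034 ((593.5484619140625, 9.838287353515625), (71.44110870361328, 180.64947509765625), 6.056663990020752)
```

Request:
play_rows(steps=[{"dp": [-468,-351,130],"turn": [0,0,-24.4],"gripper": 0.45},{"dp": [-468,-351,130],"turn": [0,0,-24.4],"gripper": 0.45},{"dp": [-468,-351,130],"turn": [0,0,-24.4],"gripper": 0.45},{"dp": [-468,-351,130],"turn": [0,0,-24.4],"gripper": 0.45},{"dp": [-468,-351,130],"turn": [0,0,-24.4],"gripper": 0.45},{"dp": [-468,-351,130],"turn": [0,0,-24.4],"gripper": 0.45},{"dp": [-468,-351,130],"turn": [0,0,-24.4],"gripper": 0.45},{"dp": [-468,-351,130],"turn": [0,0,-24.4],"gripper": 0.45}])

```text
t: 1.2
tool_pos: [0.4572, 0.0883, 0.1242]
tcp_rot: [[-1.0, -0.024, 0.001], [-0.024, 1.0, 0.0], [-0.001, 0.0, -1.0]]
force: [1.1, 1.1, 0.5]
grip_width: 0.0469
gripper_force: 0.0
```

Request:
play_rows(steps=[{"dp": [-49,-89,24],"turn": [0,0,0],"gripper": 0.45},{"dp": [-49,-89,24],"turn": [0,0,0],"gripper": 0.45},{"dp": [-49,-89,24],"turn": [0,0,0],"gripper": 0.45},{"dp": [-49,-89,70],"turn": [0,0,0],"gripper": 0.45},{"dp": [-49,-89,105],"turn": [0,0,0],"gripper": 0.45},{"dp": [-49,-89,116],"turn": [0,0,0],"gripper": 0.45},{"dp": [-49,-89,116],"turn": [0,0,0],"gripper": 0.45}])

```text
t: 2.08
tool_pos: [0.5076, 0.0029, 0.0088]
tcp_rot: [[-1.0, -0.025, -0.0], [-0.025, 1.0, 0.0], [0.0, 0.0, -1.0]]
force: [0.5, -0.6, 0.3]
grip_width: 0.0471
gripper_force: 0.0
```

Run:
```python
from h import *
a=cam('top')['image'][140:260,200:340]; b=cam('scene')['image'][180:330,190:370]
a=cv2.resize(a,(400,343)); b=cv2.resize(b,(400,333)); b=cv2.copyMakeBorder(b,0,10,0,0,cv2.BORDER_CONSTANT)
cv2.imwrite('pics/p2.png',np.hstack([a,b]))
```

```text
(no output)
```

View pics/p2.png

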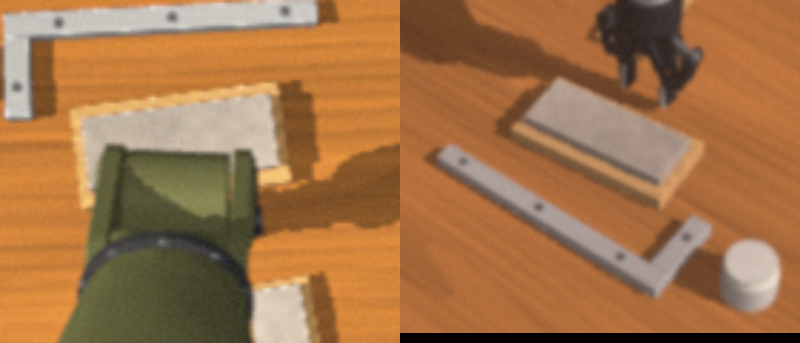

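The right half of the picture shows both fingertips standing low behind the holder's near long side, clear of everything. I'll push now.

Request:
play_rows(steps=[{"dp": [-12,0,0],"gripper": 0.45},{"dp": [-22,0,0],"gripper": 0.45},{"dp": [-32,0,0],"gripper": 0.45},{"dp": [-42,0,0],"gripper": 0.45},{"dp": [-52,0,0],"gripper": 0.45},{"dp": [-62,0,0],"gripper": 0.45},{"dp": [-70,0,0],"gripper": 0.45},{"dp": [-76,0,0],"gripper": 0.45}])

```text
validation failed for argument at $.st...
```

Request:
play_rows(steps=[{"dp": [-2,0,0],"gripper": 0.45},{"dp": [-4,0,0],"gripper": 0.45},{"dp": [-6,0,0],"gripper": 0.45}])

```text
validation failed for argument at $.st...
```

Request:
play_rows(steps=[{"dp": [-12,0,0],"turn": [0,0,0],"gripper": 0.45},{"dp": [-22,0,0],"turn": [0,0,0],"gripper": 0.45},{"dp": [-32,0,0],"turn": [0,0,0],"gripper": 0.45},{"dp": [-42,0,0],"turn": [0,0,0],"gripper": 0.45},{"dp": [-52,0,0],"turn": [0,0,0],"gripper": 0.45},{"dp": [-62,0,0],"turn": [0,0,0],"gripper": 0.45},{"dp": [-70,0,0],"turn": [0,0,0],"gripper": 0.45},{"dp": [-76,0,0],"turn": [0,0,0],"gripper": 0.45}])

```text
t: 3.18
tool_pos: [0.5833, 0.0043, 0.0084]
tcp_rot: [[-1.0, -0.024, -0.003], [-0.024, 1.0, 0.0], [0.003, 0.0, -1.0]]
force: [-10.3, 0.3, 7.8]
grip_width: 0.047
gripper_force: 5.1
```

Request:
play_rows(steps=[{"dp": [-2,0,0],"turn": [0,0,0],"gripper": 0.45},{"dp": [-4,0,0],"turn": [0,0,0],"gripper": 0.45},{"dp": [-6,0,0],"turn": [0,0,0],"gripper": 0.45},{"dp": [-8,0,0],"turn": [0,0,0],"gripper": 0.45}])

```text
t: 3.68
tool_pos: [0.5911, 0.0045, 0.0084]
tcp_rot: [[-1.0, -0.024, -0.003], [-0.024, 1.0, 0.0], [0.003, 0.0, -1.0]]
force: [-8.4, 0.1, 6.0]
grip_width: 0.0466
gripper_force: 4.6
```

Run:
```python
from h import *
a=cam('top')['image'][130:230,190:330]; b=cam('scene')['image'][180:330,190:370]
a=cv2.resize(a,(400,286)); b=cv2.resize(b,(400,333)); a=cv2.copyMakeBorder(a,0,47,0,0,cv2.BORDER_CONSTANT)
cv2.imwrite('pics/p3.png',np.hstack([a,b]))
```

```text
(no output)
```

View pics/p3.png

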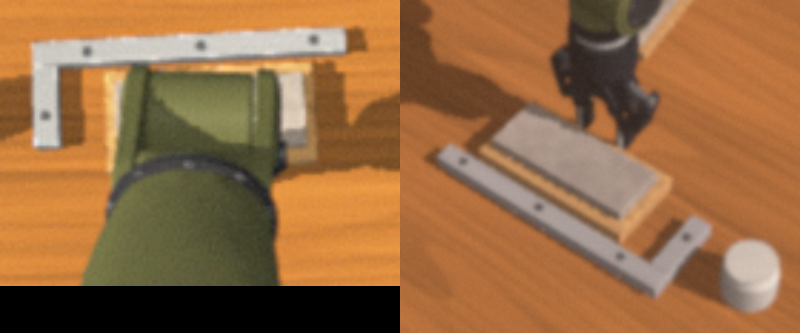

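The holder is now parallel to the fence with a gap of a few millimetres. I'll keep going slowly until the force rises.

Request:
play_rows(steps=[{"dp": [-2,0,0],"turn": [0,0,0],"gripper": 0.45},{"dp": [-4,0,0],"turn": [0,0,0],"gripper": 0.45},{"dp": [-6,0,0],"turn": [0,0,0],"gripper": 0.45}])

```text
t: 4.15
tool_pos: [0.5971, 0.0046, 0.0084]
tcp_rot: [[-1.0, -0.024, -0.003], [-0.024, 1.0, 0.0], [0.003, 0.0, -1.0]]
force: [-9.8, -0.2, 6.6]
grip_width: 0.0472
gripper_force: 4.6
```

Request:
play_rows(steps=[{"dp": [-1.5,0,0],"turn": [0,0,0],"gripper": 0.45},{"dp": [-3,0,0],"turn": [0,0,0],"gripper": 0.45}])

```text
t: 4.4
tool_pos: [0.6001, 0.0047, 0.0084]
tcp_rot: [[-1.0, -0.024, -0.003], [-0.024, 1.0, 0.0], [0.003, 0.0, -1.0]]
force: [-8.1, -0.4, 6.5]
grip_width: 0.0472
gripper_force: 4.6
```

Request:
play_rows(steps=[{"dp": [-1.5,0,0],"turn": [0,0,0],"gripper": 0.45},{"dp": [-3,0,0],"turn": [0,0,0],"gripper": 0.45}])

```text
t: 4.65
tool_pos: [0.6012, 0.0047, 0.0082]
tcp_rot: [[-1.0, -0.024, -0.008], [-0.024, 1.0, -0.0], [0.008, 0.0, -1.0]]
force: [-32.6, -1.6, 21.9]
grip_width: 0.0469
gripper_force: 16.3
```

Request:
play_rows(steps=[{"dp": [10,0,0],"turn": [0,0,0],"gripper": 0.45},{"dp": [30,0,0],"turn": [0,0,0],"gripper": 0.45},{"dp": [30,0,-50],"turn": [0,0,0],"gripper": 0.45},{"dp": [30,0,-72],"turn": [0,0,0],"gripper": 0.45}])

```text
t: 5.15
tool_pos: [0.5746, 0.004, 0.083]
tcp_rot: [[-1.0, -0.024, 0.003], [-0.024, 1.0, -0.0], [-0.003, -0.0, -1.0]]
force: [0.7, 0.3, 0.2]
grip_width: 0.0469
gripper_force: 0.0
```

Run:
```python
from m import *
s=arm.sense();print(s['joints'],s['tool_pos'],s['force'])
```

```text
[-3.25785812e+00  2.94048107e+01  9.11914540e+01  2.29393399e-03
  5.92203808e+01 -9.46338816e+01] [0.57458891 0.0039611  0.08297604] [0.72561494 0.34345134 0.16464662]
```

Request:
play_rows(steps=[{"dp": [0,-60,0],"turn": [0,0,10],"gripper": 0.45},{"dp": [-20,-110,0],"turn": [0,0,20],"gripper": 0.45},{"dp": [-60,-137,0],"turn": [0,0,30],"gripper": 0.45},{"dp": [-87,-137,0],"turn": [0,0,40],"gripper": 0.45},{"dp": [-87,-137,0],"turn": [0,0,50],"gripper": 0.45},{"dp": [-87,-137,0],"turn": [0,0,60],"gripper": 0.45},{"dp": [-87,-137,0],"turn": [0,0,70],"gripper": 0.45},{"dp": [-87,-137,0],"turn": [0,0,80],"gripper": 0.45}])

```text
t: 6.15
tool_pos: [0.6641, -0.1309, 0.0804]
tcp_rot: [[-0.192, 0.981, 0.0], [0.981, 0.192, -0.0], [-0.0, 0.0, -1.0]]
force: [0.2, -0.3, 0.1]
grip_width: 0.0469
gripper_force: 0.0
```

Request:
play_rows(steps=[{"dp": [0,0,0],"turn": [0,0,10],"gripper": 0.45},{"dp": [0,0,0],"turn": [0,0,10],"gripper": 0.45}])

```text
t: 6.4
tool_pos: [0.664, -0.1309, 0.0804]
tcp_rot: [[-0.025, 1.0, 0.0], [1.0, 0.025, -0.0], [-0.0, 0.0, -1.0]]
force: [-0.1, -0.3, -0.1]
grip_width: 0.0473
gripper_force: 0.0
```

Run:
```python
from m import *
s=arm.sense();print(s['joints'],s['tool_pos'],s['tcp_rot'].round(3).tolist())
c=cam('top')
for k,(a,q) in measure(c).items(): print(k,a,rect(toplane(c,q,.034)))
a=c['image'][130:230,190:330]; b=cam('scene')['image'][160:310,150:330]
a=cv2.resize(a,(400,286)); b=cv2.resize(b,(400,333)); a=cv2.copyMakeBorder(a,0,47,0,0,cv2.BORDER_CONSTANT)
cv2.imwrite('pics/p4.png',np.hstack([a,b]))
```

```text
[-1.42517656e+01  4.14259524e+01  7.18051484e+01 -9.08049044e-04
  6.67596029e+01 -1.56916779e+01] [ 0.66400764 -0.13089972  0.08037389] [[-0.025, 1.0, 0.0], [1.0, 0.025, -0.0], [-0.0, 0.0, -1.0]]
(np.float64(235.0), np.float64(152.0)) 1089 ((674.68310546875, 51.633811950683594), (104.12390899658203, 251.7851104736328), 1.447377324104309)
(np.float64(259.0), np.float64(166.0)) 1481 ((660.0261840820312, -1.7996444702148438), (78.17672729492188, 202.4136962890625), 4.646276473999023)
(np.float64(175.0), np.float64(169.0)) 460 ((655.478515625, 248.31626892089844), (72.05575561523438, 59.62358856201172), 45.38400650024414)
```

View pics/p4.png

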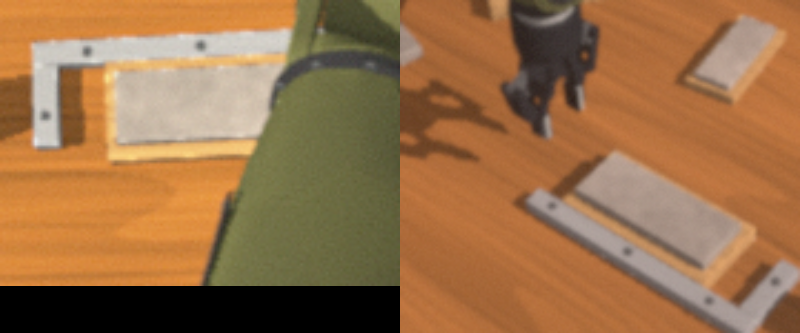

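The holder lies flush on the fence with its end about 45 mm from the stop. The gripper is above and clear of the near end, so I'll lower it and push along the fence.

Request:
play_rows(steps=[{"dp": [0,0,40],"turn": [0,0,0],"gripper": 0.45},{"dp": [0,0,65],"turn": [0,0,0],"gripper": 0.45},{"dp": [0,0,72],"turn": [0,0,0],"gripper": 0.45},{"dp": [0,0,72],"turn": [0,0,0],"gripper": 0.45}])

```text
t: 7.0
tool_pos: [0.6641, -0.1309, 0.0089]
tcp_rot: [[-0.025, 1.0, 0.0], [1.0, 0.025, -0.0], [-0.0, 0.0, -1.0]]
force: [0.8, -0.2, -0.0]
grip_width: 0.0466
gripper_force: 0.0
```

Request:
play_rows(steps=[{"dp": [10,0,0],"turn": [0,0,0],"gripper": 0.45},{"dp": [20,0,0],"turn": [0,0,0],"gripper": 0.45},{"dp": [27,0,0],"turn": [0,0,0],"gripper": 0.45},{"dp": [34,0,0],"turn": [0,0,0],"gripper": 0.45},{"dp": [41,0,0],"turn": [0,0,0],"gripper": 0.45},{"dp": [48,0,0],"turn": [0,0,0],"gripper": 0.45},{"dp": [54,0,0],"turn": [0,0,0],"gripper": 0.45},{"dp": [60,0,0],"turn": [0,0,0],"gripper": 0.45}])

```text
t: 8.0
tool_pos: [0.6626, -0.0714, 0.009]
tcp_rot: [[-0.024, 1.0, 0.001], [1.0, 0.024, -0.001], [-0.001, 0.001, -1.0]]
force: [-0.9, -7.2, 1.5]
grip_width: 0.0471
gripper_force: 3.4
```

Request:
play_rows(steps=[{"dp": [2,0,0],"turn": [0,0,0],"gripper": 0.45},{"dp": [4,0,0],"turn": [0,0,0],"gripper": 0.45}])

```text
t: 8.25
tool_pos: [0.6625, -0.0675, 0.009]
tcp_rot: [[-0.024, 1.0, 0.001], [1.0, 0.024, -0.001], [-0.001, 0.001, -1.0]]
force: [-0.2, -6.5, 2.0]
grip_width: 0.0472
gripper_force: 3.4
```

Request:
play_rows(steps=[{"dp": [1.5,0,0],"turn": [0,0,0],"gripper": 0.45},{"dp": [3,0,0],"turn": [0,0,0],"gripper": 0.45},{"dp": [4,0,0],"turn": [0,0,0],"gripper": 0.45}])

```text
t: 8.62
tool_pos: [0.6624, -0.0635, 0.009]
tcp_rot: [[-0.024, 1.0, 0.001], [1.0, 0.024, -0.001], [-0.001, 0.001, -1.0]]
force: [0.2, -7.1, 2.0]
grip_width: 0.0469
gripper_force: 3.5
```

Request:
play_rows(steps=[{"dp": [1.5,0,0],"turn": [0,0,0],"gripper": 0.45},{"dp": [2.5,0,0],"turn": [0,0,0],"gripper": 0.45}])

```text
t: 8.88
tool_pos: [0.6624, -0.061, 0.009]
tcp_rot: [[-0.024, 1.0, 0.001], [1.0, 0.024, -0.001], [-0.001, 0.001, -1.0]]
force: [-1.4, -7.1, 1.3]
grip_width: 0.047
gripper_force: 3.5
```

Request:
play_rows(steps=[{"dp": [1.5,0,0],"turn": [0,0,0],"gripper": 0.45},{"dp": [2.5,0,0],"turn": [0,0,0],"gripper": 0.45}])

```text
t: 9.12
tool_pos: [0.6623, -0.0586, 0.009]
tcp_rot: [[-0.024, 1.0, 0.001], [1.0, 0.024, -0.001], [-0.001, 0.001, -1.0]]
force: [-0.1, -7.2, 2.5]
grip_width: 0.0472
gripper_force: 3.5
```

Request:
play_rows(steps=[{"dp": [1.5,0,0],"turn": [0,0,0],"gripper": 0.45},{"dp": [2,0,0],"turn": [0,0,0],"gripper": 0.45}])

```text
t: 9.38
tool_pos: [0.6622, -0.0566, 0.009]
tcp_rot: [[-0.024, 1.0, 0.001], [1.0, 0.024, -0.001], [-0.001, 0.001, -1.0]]
force: [-1.0, -9.0, 1.8]
grip_width: 0.0471
gripper_force: 4.7
```

Request:
play_rows(steps=[{"dp": [1.5,0,0],"turn": [0,0,0],"gripper": 0.45},{"dp": [1.5,0,0],"turn": [0,0,0],"gripper": 0.45}])

```text
t: 9.62
tool_pos: [0.6622, -0.0565, 0.009]
tcp_rot: [[-0.024, 1.0, 0.001], [1.0, 0.024, -0.003], [-0.003, 0.001, -1.0]]
force: [-0.3, -15.2, 0.8]
grip_width: 0.0469
gripper_force: 7.8
```

Request:
play_rows(steps=[{"dp": [2,0,0],"turn": [0,0,0],"gripper": 0.45},{"dp": [2,0,0],"turn": [0,0,0],"gripper": 0.45}])

```text
t: 9.88
tool_pos: [0.6622, -0.0563, 0.0091]
tcp_rot: [[-0.023, 1.0, 0.001], [1.0, 0.023, -0.005], [-0.005, 0.001, -1.0]]
force: [-0.8, -27.4, 0.9]
grip_width: 0.047
gripper_force: 13.6
```

Request:
play_rows(steps=[{"dp": [-15,0,0],"turn": [0,0,0],"gripper": 0.45},{"dp": [-50,0,0],"turn": [0,0,0],"gripper": 0.45},{"dp": [-60,0,-40],"turn": [0,0,0],"gripper": 0.45},{"dp": [-60,0,-100],"turn": [0,0,0],"gripper": 0.45},{"dp": [-110,100,-140],"turn": [0,0,0],"gripper": 0.45},{"dp": [-170,0,-140],"turn": [0,0,0],"gripper": 0.45},{"dp": [-230,0,-140],"turn": [0,0,0],"gripper": 0.45},{"dp": [-230,0,-140],"turn": [0,0,0],"gripper": 0.45}])

```text
t: 10.88
tool_pos: [0.6665, -0.2852, 0.1488]
tcp_rot: [[-0.022, 1.0, 0.0], [1.0, 0.022, -0.0], [-0.0, 0.0, -1.0]]
force: [0.1, 0.9, 0.2]
grip_width: 0.0473
gripper_force: 0.0
```

Run:
```python
from m import *
s=arm.sense();print(s['t'],s['tool_pos'],s['force'])
c=cam('top')
hsv=cv2.cvtColor(c['image'],cv2.COLOR_BGR2HSV)
for k,(a,q) in measure(c).items(): print(k,a,rect(toplane(c,q,.034)))
a=c['image'][130:230,170:310]; b=cam('scene')['image'][180:330,190:370]
a=cv2.resize(a,(400,286),interpolation=cv2.INTER_CUBIC); b=cv2.resize(b,(400,333),interpolation=cv2.INTER_CUBIC); a=cv2.copyMakeBorder(a,0,47,0,0,cv2.BORDER_CONSTANT)
cv2.imwrite('pics/p5.png',np.hstack([a,b]))
```

```text
10.875 [ 0.66654825 -0.28516629  0.14875498] [0.06233746 0.8565784  0.23285308]
(np.float64(246.0), np.float64(150.0)) 1225 ((675.39501953125, 26.161392211914062), (103.98734283447266, 302.7496337890625), 1.447377324104309)
(np.float64(246.0), np.float64(167.0)) 1721 ((657.5477294921875, 55.01052474975586), (71.95838165283203, 182.13587951660156), 1.4415979385375977)
(np.float64(175.0), np.float64(169.0)) 461 ((656.837890625, 248.1602783203125), (71.865966796875, 59.87840270996094), 56.77481460571289)
```

View pics/p5.png

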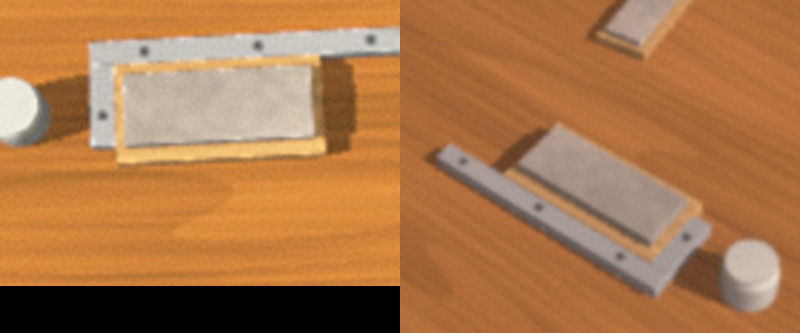

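The holder sits in the corner with its angle equal to the fence's within 0.01°. The fence gap measures about 1–2 mm, so I'll nudge the middle of the long side once more to close it.

Request:
play_rows(steps=[{"dp": [343,-114,0],"turn": [0,0,0],"gripper": 0.45},{"dp": [343,-114,0],"turn": [0,0,0],"gripper": 0.45},{"dp": [343,-114,0],"turn": [0,0,0],"gripper": 0.45},{"dp": [343,-114,0],"turn": [0,0,0],"gripper": 0.45},{"dp": [343,-114,0],"turn": [0,0,0],"gripper": 0.45},{"dp": [343,-114,0],"turn": [0,0,0],"gripper": 0.45},{"dp": [343,-114,0],"turn": [0,0,0],"gripper": 0.45},{"dp": [343,-114,0],"turn": [0,0,0],"gripper": 0.45}])

```text
t: 11.98
tool_pos: [0.5453, 0.0582, 0.1486]
tcp_rot: [[-0.025, 1.0, 0.0], [1.0, 0.025, 0.0], [0.0, 0.0, -1.0]]
force: [0.9, -0.6, 0.3]
grip_width: 0.0468
gripper_force: 0.0
```

Request:
play_rows(steps=[{"dp": [0,0,60],"turn": [0,0,0],"gripper": 0.45},{"dp": [0,0,110],"turn": [0,0,0],"gripper": 0.45},{"dp": [0,0,140],"turn": [0,0,0],"gripper": 0.45},{"dp": [0,0,140],"turn": [0,0,0],"gripper": 0.45}])

```text
t: 12.48
tool_pos: [0.5442, 0.057, 0.0065]
tcp_rot: [[-0.023, 1.0, -0.004], [1.0, 0.023, -0.0], [-0.0, -0.004, -1.0]]
force: [-0.4, 0.1, 1.4]
grip_width: 0.0466
gripper_force: 0.0
```

Request:
play_rows(steps=[{"dp": [0,8,0],"turn": [0,0,0],"gripper": 0.45},{"dp": [0,15,0],"turn": [0,0,0],"gripper": 0.45},{"dp": [0,19,0],"turn": [0,0,0],"gripper": 0.45},{"dp": [0,22,0],"turn": [0,0,0],"gripper": 0.45}])

```text
t: 12.98
tool_pos: [0.5676, 0.0584, 0.0088]
tcp_rot: [[-0.024, 1.0, 0.001], [1.0, 0.024, 0.0], [-0.0, 0.001, -1.0]]
force: [0.4, 0.2, -0.2]
grip_width: 0.0466
gripper_force: 0.0
```

Request:
play_rows(steps=[{"dp": [0,1.5,0],"turn": [0,0,0],"gripper": 0.45},{"dp": [0,3,0],"turn": [0,0,0],"gripper": 0.45},{"dp": [0,4,0],"turn": [0,0,0],"gripper": 0.45}])

```text
t: 13.35
tool_pos: [0.5712, 0.0585, 0.0084]
tcp_rot: [[-0.024, 1.0, -0.0], [1.0, 0.024, 0.0], [0.0, -0.0, -1.0]]
force: [-0.6, -0.0, -0.5]
grip_width: 0.047
gripper_force: 0.0
```

Request:
play_rows(steps=[{"dp": [0,1.5,0],"turn": [0,0,0],"gripper": 0.45},{"dp": [0,3,0],"turn": [0,0,0],"gripper": 0.45}])

```text
t: 13.6
tool_pos: [0.5743, 0.0585, 0.0085]
tcp_rot: [[-0.024, 1.0, 0.0], [1.0, 0.024, -0.0], [-0.0, 0.0, -1.0]]
force: [0.2, -0.8, 0.5]
grip_width: 0.047
gripper_force: 0.0
```

Request:
play_rows(steps=[{"dp": [0,1.5,0],"turn": [0,0,0],"gripper": 0.45},{"dp": [0,3,0],"turn": [0,0,0],"gripper": 0.45}])

```text
t: 13.85
tool_pos: [0.5754, 0.0586, 0.0081]
tcp_rot: [[-0.024, 1.0, -0.005], [1.0, 0.024, -0.0], [-0.0, -0.005, -1.0]]
force: [-24.1, -1.1, 14.3]
grip_width: 0.0467
gripper_force: 13.3
```

Request:
play_rows(steps=[{"dp": [0,1.5,0],"turn": [0,0,0],"gripper": 0.45},{"dp": [0,3,0],"turn": [0,0,0],"gripper": 0.45}])

```text
t: 14.1
tool_pos: [0.5759, 0.0586, 0.008]
tcp_rot: [[-0.024, 1.0, -0.012], [1.0, 0.024, -0.001], [-0.0, -0.012, -1.0]]
force: [-46.5, -2.0, 30.3]
grip_width: 0.0469
gripper_force: 27.3
```

The arm stalled within about 1 mm of first contact, so the holder is hard against the fence. I'll retreat and check.

Request:
play_rows(steps=[{"dp": [0,-10,0],"turn": [0,0,0],"gripper": 0.45},{"dp": [0,-35,0],"turn": [0,0,0],"gripper": 0.45},{"dp": [0,-45,-50],"turn": [0,0,0],"gripper": 0.45},{"dp": [0,-60,-100],"turn": [0,0,0],"gripper": 0.45},{"dp": [-60,-90,-150],"turn": [0,0,0],"gripper": 0.45},{"dp": [-120,-90,-150],"turn": [0,0,0],"gripper": 0.45},{"dp": [-180,-90,-150],"turn": [0,0,0],"gripper": 0.45},{"dp": [-180,-90,-150],"turn": [0,0,0],"gripper": 0.45}])

```text
t: 15.1
tool_pos: [0.4944, -0.1265, 0.1588]
tcp_rot: [[-0.02, 1.0, 0.001], [1.0, 0.02, -0.001], [-0.001, 0.001, -1.0]]
force: [-0.3, -0.5, -0.6]
grip_width: 0.0471
gripper_force: 0.0
```

Run:
```python
from m import *
s=arm.sense();print(s['t'],s['tool_pos'],s['force'])
c=cam('top')
for k,(a,q) in measure(c).items(): print(k,a,rect(toplane(c,q,.034)))
cv2.imwrite('pics/p6.png',c['image'])
```

```text
15.1 [ 0.49435994 -0.12647429  0.15880278] [-0.32468578 -0.53618667 -0.58882887]
(np.float64(246.0), np.float64(150.0)) 1226 ((675.3331298828125, 25.907318115234375), (104.12390899658203, 303.2545166015625), 1.447377324104309)
(np.float64(246.0), np.float64(167.0)) 1716 ((657.56005859375, 54.927677154541016), (71.91519165039062, 182.2165985107422), 1.3849024772644043)
(np.float64(175.0), np.float64(169.0)) 459 ((655.4105834960938, 248.47738647460938), (72.16141510009766, 59.46717071533203), 44.0222282409668)
```

View pics/p6.png

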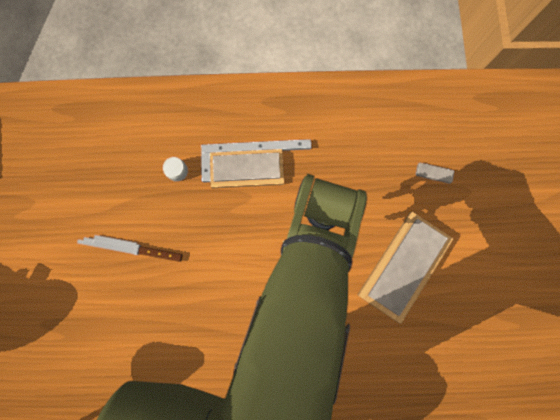

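The whetstone is home at (246,168), flush on both faces. The tin (174,168), knife and pocket stone (435,173) have not moved, and the arm is clear.

```bash
python3 -c "
from plant import arm
print(arm.close_job())"
```

```text
the job is handed in; nothing more can be done
None
```

The job is handed in at about 15 s of the 45 s allowed: the whetstone was pushed home against both the long fence and the end stop, parallel to the fence within about 0.1°, and the knife, pocket stone and tin show no movement in the last picture; no verdict was returned.

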